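# Clamp a gel cassette in the casting clamp

## Robot

A 6-joint arm with a two-finger parallel gripper is mounted at the origin on a cart in front of the work surface, level with it; the furniture and walls round the work are solid. World frame = base frame: x ahead of the robot, y to its left, z up, the work surface at z = 0. Lengths are in m, angles in rad, forces in N, time in s.
With the tool pointing down it reaches from about 0.375 to 0.925 m from the base axis. Payload 5.7 kg.
Tool frame: the origin (TCP) lies midway between the tips of the shut fingers; the grasp point (between the pads) lies r.tcp_to_grasp behind it (r.tcp_to_grasp is the distance from the TCP to the grasp point, in m); z points along the fingers, y is the line along which they close (so a half turn about z gives the same grasp; the last joint's range is limited). The gripper opens to 85 mm and grips with 20 to 120 N. Pads are 22 mm wide; open, the fingers measure 114 mm over their backs; the gripper's body (76 mm by 85 mm) begins 54 mm behind the grasp point. The pads swing forward as they close: fully open they stand 13 mm farther back than shut.
Start: joints at [-1.385, 0.359, 1.51, -0, 1.272, -0.115], TCP at [0.178, -0.573, 0.231] pointing down, gripper open.
Joint ranges: [-2.97, 2.97], [-1.01, 2.36], [0.21, 2.38], [-0.96, 4.11], [0.2, 2.71], [-2.98, 2.98]. Speed limits (rad/s): [2.39, 2.39, 3.14, 3.14, 3.14, 3.14].

## Interface

Orientations are given as [roll, pitch, yaw] about the fixed x, y, z axes, in that order (R = Rz(yaw) Ry(pitch) Rx(roll)).
In Python, from station import status, imaging, r gives the robot as it stands.
- The arm moves only by the shell command python3 -m handwheel 'ROWS'. ROWS is JSON, a list of rows, each an object with "xyz": the shift along the tool's x, y, z each as a share of 0.03 m, from -1 to 1, a list of three; "yaw": the turn about the tool's z as a share of 0.08 rad, from -1 to 1; "gripper": the opening, from -1 (shut) to 1 (fully open). A call has 1 to 12 rows; each row shifts and turns the commanded pose from where the row before left it, along the tool's axes as they then stand; what a row does not reach is not made up. A row lasts 1/12 s, in which the tool goes at most 41.7 mm and 7.16 degrees, less where a joint would pass 70% of its speed; a pose out of reach is approached as far as the arm can. A call with a number of a shift or a turn outside -1 to 1 is refused whole. A call with a gripper value outside its range is refused whole. The fingers move at their own pace and stop on an object; the grip force is fixed at half the most. Time passes only in rows, so rows that do not move let the fingers close. It gives the time, the measured TCP pose, the force, the opening and the grip force at its end, in the units of the state.
- status.read_state(): the state, without advancing time (a new reading comes with each control period).
- imaging.grab_frame(name): name is "side" or "top" or "wrist"; returns a dict with "image" (420x560x3 uint8, blue, green, red), "range_z" (420x560 float32, m along the optical axis (not along the pixel's ray), 0 where there is no reading), "vertical_fov" (degrees; the focal length in pixels is half the picture's height over the tangent of half this angle, whatever the lens; pixels are square), "cx", "cy" (the principal point, pixels), "dist_coeffs" ([k1, k2, p1, p2, k3] as OpenCV has them; the pictures are not rectified), "position" and "orientation" of the camera in the world. Camera axes: x right, y up, looking along -z (the intrinsics and any distortion apply to the point x, -y, -z); pixel columns grow to the right and rows downward; lengths in m; the calibration is good to about 2 mm. A picture is of the moment at which its call begins.
- r.job_done(): hands the job in; it is judged then, once.
Trained networks look in the newest picture that a camera, given by its name, has taken for a name from the list of things; names that differ only in an ending like _2 or _b are one class to them, and where a whole thing is asked for, a point or a joint stands for the part that bears it (a point fixed in the world has none). Each returns a list of dicts, best first, with "confidence" (0 to 1); they miss things now and then, are a little off and sometimes report something else, mostly with a low value. They report only what shows in the picture. A call takes as long as a camera call. They do not tell look-alikes from the thing itself.
- imaging.boxes_of(camera, thing): "point" ([column, row] in pixels, amid what is visible of it).
- imaging.landmark_of(camera, thing): "point" ([column, row] in pixels: a listed point, or the origin of a listed thing).
The state is a dict: "t": time; "joint_positions": joint angles; "dq": joint speeds; "joint_efforts": joint torques, N m; "tcp_pos": TCP position; "tcp_rot": TCP orientation; "contact_force": force on the tool from outside, world axes, zero at the start; "torque": the same for the moment, N m; "opening": finger opening in m; "gripper_force": force on a finger pad.
Only numpy, scipy, OpenCV 4.12 (cv2) and the standard library are available. Lean on these libraries where they do the work, as an engineer would, in place of code of your own. Each camera call takes 0.05 s, during which the arm holds its last target. There are 200 camera calls.

## Task

Get the blue-framed gel cassette ready for casting: wind the casting clamp open with its red crank handle, slide the blue cassette up out of its slot in the white rack, and stand it upright on the clamp's rubber bed, centred across the jaws. Then wind the handwheel the other way until the sprung pressure plate touches the cassette, and about a quarter turn more, so that the half-compressed springs (about 4 mm) hold it squarely against the back jaw; never drive the springs solid. Leave the other two cassettes in the rack, and do not knock over or shift the two bottles beside the clamp.

Things in the scene. Friction and masses are not known exactly. Their poses are not given: they have to be found in the camera images.
- casting_clamp: grey bench clamp fixed to the counter, 155 x 124 mm without the wheel. Origin: on the counter below the middle of the fixed back jaw's rubber face; x points from the handwheel along the clamp to the back jaw, y across, z up. Back jaw: face at x = 0, 106 mm wide, top 72 mm up. Bearing block at x -98 to -120 mm, 74 mm high. Aluminium disc handwheel, 84 mm diameter, x -129 to -143 mm, axis along x
- clamp_bed (a point): middle of the edge of the rubber bed at the back jaw: on the jaw's face (x = 0), at the bed's top, 20 mm above the counter. The bed is flat, 112 mm across, and reaches 45 mm from here towards the wheel
- plate_face (a point): middle of the upper edge of the moving pressure plate's rubber face, 71 mm above the counter: the plate, 106 mm wide and 8 mm thick, faces the back jaw. Behind it the aluminium carriage, 72 mm high
- wheel_axis (a point): point on the handwheel's axis, 171 mm from the back jaw's face on the wheel side, 65 mm above the counter, in the plane in which crank_grip goes round
- crank_grip (a point): middle of the red crank handle: a freely revolving round handle 18 mm in diameter and 52 mm long that sticks out of the wheel's face away from the jaws, parallel to the wheel's axis and 32 mm from it. The wheel's face is 28 mm from this point, the handle's free end 24 mm
- handwheel (a joint): turn of the handwheel in rad, 0 with the clamp shut; grows as it opens. The handle stands straight above the axis at 0 and at full turns, and towards the clamp's +y at +1.57. Seen from the handle side, clockwise shuts the clamp. 16 mm of carriage travel a turn; it stays where it is left
- carriage (a joint): opening of the clamp in m: distance from the back jaw's face to the pressure plate's face while the springs are relaxed; 0 shut, 0.034 fully open. Driven by the handwheel
- pressure_plate (a joint): how far the sprung pressure plate is pushed back into the carriage, in m: 0 relaxed, 0.008 springs solid. Actual gap between the faces = carriage + pressure_plate values
- cassette_rack: white plastic rack fixed to the counter, 116 (x) by 128 mm (y), 57 mm high; origin at the centre of its underside. Five upright slots at y = -42, -21, 0, 21, 42 mm, each 13 mm wide between fins at its two ends; floor 12 mm up, fins' tops 57 mm. The cassettes stand in slots -42, 0 and 42 mm, in any order, thin side along the rack's y
- cassette_blue: blue-framed gel cassette with clear windows, a plate 10 mm thick (its x), 100 mm wide (y) and 100 mm high (z), 120 g; origin at the middle of its lower edge
- cassette_orange: orange-framed gel cassette, same size and origin; stays in the rack
- cassette_white: white-framed gel cassette, same size and origin; stays in the rack
- wash_bottle: white round bottle with blue cap, 62 mm diameter, 150 mm high, standing on the counter close to one side of the clamp; origin at the centre of its underside
- diluent_bottle: white round bottle with a white cap and green band, 50 mm diameter, 120 mm high, standing close to the other side of the clamp; origin at the centre of its underside
There are look-alikes about, which are no part of the job. What is shaped like the cassette_blue but purple is not meant.

How it is judged:
By the outcome, as a careful person would: the job done as asked, in the order asked, and still so for the second after the job is handed in, with the robot touching nothing.
It also fails if it takes over 72 s, if anything falls off the work surface, if the arm or the gripper's body presses on something with over 40 N, if the wrist force passes 120 N, or if a joint passes its speed limit or range.

## Working session

There is one attempt and no reset: what is moved stays moved. The work goes in short steps, Python scripts to look and compute and a shell command to move; the robot and the scene stay as the last step left them, time stands still between calls to the robot, and variables do not carry over. Pictures are saved under pics/ and viewed, at most 10 in all, crops included, and the job is handed in when it is done.

```bash
ls; mkdir -p pics; cat > h.py <<'E'
import numpy as np, cv2
from scipy.spatial.transform import Rotation as R
from station import status, imaging, r
def K(f):
    h=f["image"].shape[0]; fl=h/2/np.tan(np.radians(f["vertical_fov"])/2)
    return np.array([[fl,0,f["cx"]],[0,fl,f["cy"]],[0,0,1.]])
def rot(o):
    o=np.array(o,float)
    if o.shape==(3,3): return o
    return R.from_euler('xyz',o).as_matrix() if o.size==3 else R.from_quat(o).as_matrix()
def ray(f,px):
    u=cv2.undistortPoints(np.array([[px]],float),K(f),np.array(f["dist_coeffs"],float))[0,0]
    return np.array(f["position"]), rot(f["orientation"])@np.array([u[0],-u[1],-1.])
def at_z(f,px,z):
    p,d=ray(f,px); return p+d*(z-p[2])/d[2]
def depth(f,px):
    p,d=ray(f,px); c,w=np.round(px).astype(int)
    a=f["range_z"][max(w-1,0):w+2,max(c-1,0):c+2]; a=a[a>0]
    return p+d*np.median(a) if a.size else None
def tri(fp):
    A=np.zeros((3,3));b=np.zeros(3)
    for f,px in fp:
        p,d=ray(f,px); d=d/np.linalg.norm(d); M=np.eye(3)-np.outer(d,d); A+=M;b+=M@p
    return np.linalg.solve(A,b)
def proj(f,P):
    c=rot(f["orientation"]).T@(np.array(P)-f["position"]); c=np.array([[c[0],-c[1],-c[2]]])
    return cv2.projectPoints(c,np.zeros(3),np.zeros(3),K(f),np.array(f["dist_coeffs"],float))[0][0,0]
def cloud(f):
    h,w=f["range_z"].shape; v,u=np.mgrid[:h,:w]
    q=cv2.undistortPoints(np.stack([u,v],-1).reshape(-1,1,2).astype(float),K(f),np.array(f["dist_coeffs"],float))[:,0]
    z=f["range_z"].reshape(-1,1); c=np.hstack([q[:,:1],-q[:,1:],-np.ones_like(z)])*z
    return (c@rot(f["orientation"]).T+f["position"]).reshape(h,w,3)
E
python3 - <<'E'
from h import *
np.set_printoptions(precision=4,suppress=True)
print(r.tcp_to_grasp, status.read_state()["tcp_rot"])
F={}
for n in("side","top"):
    f=imaging.grab_frame(n);F[n]=f;cv2.imwrite(f"pics/{n}0.png",f["image"])
    print(n,f["position"],np.array(f["orientation"]),f["vertical_fov"])
    for t in["casting_clamp","clamp_bed","plate_face","wheel_axis","crank_grip","cassette_rack","cassette_blue","wash_bottle","diluent_bottle"]:
        for d in imaging.landmark_of(n,t)[:2]:
            print(n,t,np.round(d["point"],1),round(d["confidence"],2),depth(f,d["point"]))
cv2.imwrite("pics/both.png",np.hstack([cv2.resize(F[n]["image"],(400,300)) for n in F]))
E
```

```text
pics
0.0187 [-3.1398 -0.0002  0.3008]
side [ 0.3563 -0.6124  0.6886] [ 0.8899 -0.0156 -0.2547] 57.467141710264976
side casting_clamp [288.6 195.9] 0.85 [0.5685 0.0832 0.1548]
side casting_clamp [277.  313.8] 0.38 [ 0.4773 -0.1681  0.0632]
side clamp_bed [289.5 190. ] 0.9 [0.5678 0.0756 0.1772]
side plate_face [286.1 178. ] 0.59 [0.6186 0.2794 0.0703]
side plate_face [248.4 214.7] 0.45 [0.4879 0.1854 0.0322]
side wheel_axis [235.5 168.3] 0.67 [ 0.4994  0.4761 -0.0004]
side crank_grip [240.3 161. ] 0.5 [0.505  0.3955 0.0746]
side cassette_rack [277.6 314.6] 0.95 [ 0.4789 -0.1668  0.0583]
side cassette_blue [258.7 261.5] 0.66 [0.4822 0.0293 0.0096]
side cassette_blue [251.5 218.4] 0.39 [0.4957 0.1837 0.019 ]
side wash_bottle [235.  168.6] 0.65 [0.497 0.471 0.002]
side wash_bottle [247.7 214.8] 0.63 [0.486  0.1858 0.0319]
side diluent_bottle [290.5 175.1] 0.55 [0.5703 0.0806 0.2144]
top [0.4558 0.084  1.1717] [ 0.0749  0.0084 -1.5818] 55.92404010891294
top casting_clamp [221.5 173.2] 0.86 [0.6286 0.267  0.0725]
top casting_clamp [243.2 219.8] 0.43 [0.4939 0.1976 0.1498]
top clamp_bed [219.8 177.4] 0.79 [0.6169 0.2721 0.0709]
top plate_face [218.1 173.4] 0.54 [0.6285 0.277  0.0702]
top wheel_axis [182.4 222.5] 0.92 [0.4932 0.3959 0.0017]
top wheel_axis [185.7 156.5] 0.67 [0.6779 0.3694 0.0725]
top crank_grip [172.2 217.4] 0.65 [0.5051 0.4035 0.0814]
top cassette_rack [357.7 219.8] 0.84 [ 0.4935 -0.1147  0.0602]
top cassette_rack [371.3 220.7] 0.53 [ 0.4915 -0.1598  0.0288]
top cassette_blue [343.8 226.1] 0.86 [ 0.4763 -0.075   0.0605]
top cassette_blue [221.3 170.5] 0.18 [0.6363 0.2677 0.0721]
top wash_bottle [244.3 218.8] 0.75 [0.4965 0.1949 0.1478]
top wash_bottle [371.3 220.8] 0.41 [ 0.4912 -0.1598  0.0288]
top diluent_bottle [184.1 156.7] 0.69 [0.6758 0.3719 0.0805]
```

View pics/side0.png

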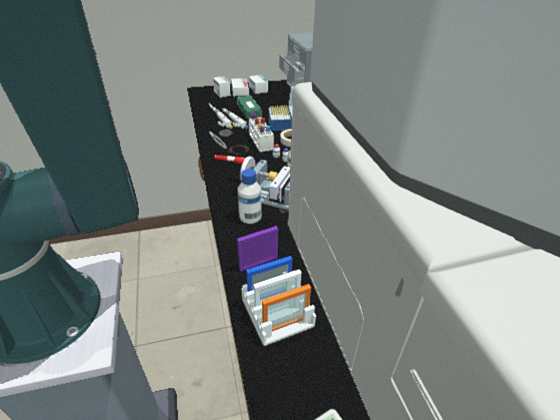

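View pics/top0.png

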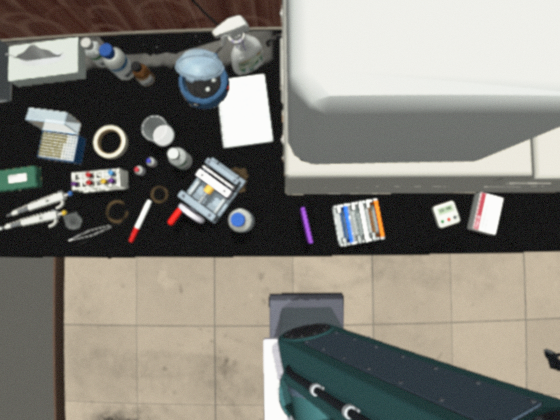

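The side view shows the purple look-alike at (258,248), then blue (270,270), white and orange in the rack, the wash bottle at (250,195) and the clamp behind it. The top view shows the clamp at about (210,190), its red handle at (174,217), the wash bottle at (240,220), the diluent bottle at (179,157), the purple plate at (306,225) and the rack at (358,222). The red stick at (140,220) is a look-alike.

```bash
python3 - <<'E'
from h import *
np.set_printoptions(precision=4,suppress=True)
f=imaging.grab_frame("top");P=cloud(f);im=f["image"].astype(int)
b,g,rd=im[...,0],im[...,1],im[...,2]
def rep(n,m):
    q=P[m&(f["range_z"]>0)]; 
    if len(q)<4: print(n,len(q));return
    c=q.mean(0);u,s,v=np.linalg.svd(q[:,:2]-c[:2]); print(n,len(q),c,"dir",v[0],"zmax",np.percentile(q[:,2],[50,95]), "ext",np.ptp((q[:,:2]-c[:2])@v[0]))
box=np.zeros(b.shape,bool);box[200:230,162:186]=1
rep("handle",box&(rd>130)&(g<70))
box[:]=0;box[195:248,330:390]=1
blue=box&(b>130)&(rd<100)
rep("blue",blue); rep("blue top",blue&(P[...,2]>.1)); rep("orange",box&(rd>170)&(b<90)&(P[...,2]>.1))
rep("rackallhi",box&(P[...,2]>.1))
box[:]=0;box[150:235,170:250]=1
rep("clamp 66-76",box&(P[...,2]>.066)&(P[...,2]<.077)); rep("bottle w",box&(P[...,2]>.13)); 
# hood heights
for px in[(300,190),(350,190),(450,190),(300,175),(350,120)]: print(px,depth(f,px))
c=cv2.resize(f["image"][140:240,150:390],None,fx=3.3,fy=3.3,interpolation=cv2.INTER_CUBIC);cv2.imwrite("pics/c1.png",c)
E
```

```text
handle 118 [0.508  0.4011 0.0742] dir [-0.6806  0.7326] zmax [0.0791 0.0824] ext 0.06087056259462646
blue 191 [ 0.4808 -0.0761  0.0947] dir [-0.9873 -0.1587] zmax [0.1102 0.1151] ext 0.09276379445141866
blue top 119 [ 0.4829 -0.0765  0.112 ] dir [-0.9868 -0.1621] zmax [0.1124 0.1156] ext 0.09277049930683273
orange 138 [ 0.4947 -0.1619  0.1122] dir [-0.9858 -0.1682] zmax [0.1123 0.116 ] ext 0.09285715709616231
rackallhi 485 [ 0.4881 -0.1205  0.1117] dir [-0.1133  0.9936] zmax [0.1122 0.1156] ext 0.09960627242253825
clamp 66-76 1150 [0.5879 0.3043 0.0724] dir [-0.8073  0.5901] zmax [0.0726 0.0761] ext 0.21065542270412266
bottle w 160 [0.4954 0.2123 0.1499] dir [-0.8985 -0.4389] zmax [0.1507 0.1538] ext 0.035659709365302515
(300, 190) [0.5678 0.0501 0.1663]
(350, 190) [ 0.5679 -0.0801  0.1522]
(450, 190) [ 0.5681 -0.3551  0.126 ]
(300, 175) [0.5686 0.0582 0.4193]
(350, 120) [0.5869 0.0096 0.723 ]
```

View pics/c1.png

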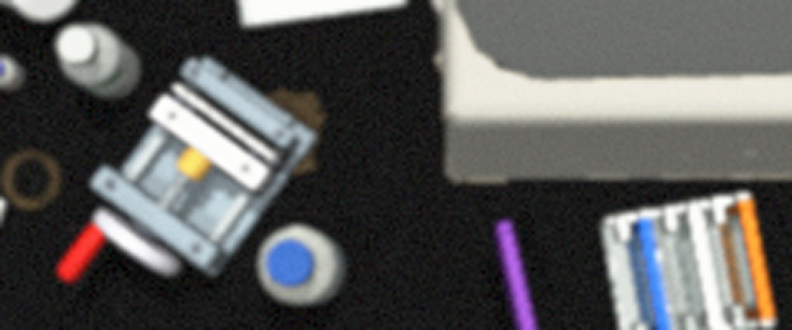

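The crop shows the clamp nearly shut, with only a thin gap between plate and jaw at (225,130). The handle is at (82,250) and the wheel at (135,243). Blue is the leftmost cassette in the rack. Next I move over to the clamp.

```bash
python3 -m handwheel '[{"xyz":[0.95,-0.79,-0.2],"yaw":0,"gripper":1},{"xyz":[0.95,-0.79,-0.2],"yaw":0,"gripper":1},{"xyz":[0.95,-0.79,-0.2],"yaw":0,"gripper":1},{"xyz":[0.95,-0.79,-0.2],"yaw":0,"gripper":1},{"xyz":[0.95,-0.79,-0.2],"yaw":0,"gripper":1},{"xyz":[0.95,-0.79,-0.2],"yaw":0,"gripper":1},{"xyz":[0.95,-0.79,-0.2],"yaw":0,"gripper":1},{"xyz":[0.95,-0.79,-0.2],"yaw":0,"gripper":1},{"xyz":[0.95,-0.79,-0.2],"yaw":0,"gripper":1},{"xyz":[0.95,-0.79,-0.2],"yaw":0,"gripper":1},{"xyz":[0.95,-0.79,-0.2],"yaw":0,"gripper":1},{"xyz":[0.95,-0.79,-0.2],"yaw":0,"gripper":1}]'
python3 -m handwheel '[{"xyz":[0.34,-0.88,0],"yaw":0,"gripper":1},{"xyz":[0.34,-0.88,0],"yaw":0,"gripper":1},{"xyz":[0.34,-0.88,0],"yaw":0,"gripper":1},{"xyz":[0.34,-0.88,0],"yaw":0,"gripper":1},{"xyz":[0.34,-0.88,0],"yaw":0,"gripper":1},{"xyz":[0.34,-0.88,0],"yaw":0,"gripper":1},{"xyz":[0,0,0],"yaw":0,"gripper":1}]'
python3 - <<'E'
from h import *
f=imaging.grab_frame("wrist");cv2.imwrite("pics/w0.png",f["image"]);s=status.read_state();print(s["tcp_pos"],s["tcp_rot"],f["position"],rot(f["orientation"]).round(3))
np.save("w0.npy",f,allow_pickle=True)
E
python3 -m handwheel '[{"xyz":[0.34,-0.88,0],"yaw":0,"gripper":1},{"xyz":[0.34,-0.88,0],"yaw":0,"gripper":1},{"xyz":[0.34,-0.88,0],"yaw":0,"gripper":1},{"xyz":[0.34,-0.88,0],"yaw":0,"gripper":1},{"xyz":[0.34,-0.88,0],"yaw":0,"gripper":1},{"xyz":[0.34,-0.88,0],"yaw":0,"gripper":1},{"xyz":[0.34,-0.88,0],"yaw":0,"gripper":1},{"xyz":[0.34,-0.88,0],"yaw":0,"gripper":1},{"xyz":[0.34,-0.88,0],"yaw":0,"gripper":1},{"xyz":[0.34,-0.88,0],"yaw":0,"gripper":1},{"xyz":[0,0,0],"yaw":0,"gripper":1}]'
python3 - <<'E'
from h import *
f=imaging.grab_frame("wrist");s=status.read_state();print(s["tcp_pos"],s["tcp_rot"],f["position"])
np.save("w1.npy",f,allow_pickle=True)
g=np.load("w0.npy",allow_pickle=True).item()
cv2.imwrite("pics/w01.png",np.hstack([cv2.resize(x["image"],(400,300)) for x in(g,f)]))
E
```

```text
t: 2.05
tcp_pos: [0.4208, -0.1984, 0.3039]
tcp_rot: [3.141, -0.001, 0.301]
contact_force: [-0.3, -0.3, 0.1]
opening: 0.0854
gripper_force: 0.0
t: 2.63
tcp_pos: [0.4313, -0.0266, 0.3034]
tcp_rot: [-3.139, -0.001, 0.304]
contact_force: [-0.5, 0.2, -0.8]
opening: 0.085
gripper_force: 0.0
[ 0.43147807 -0.02861077  0.30344705] [-3.14111446e+00 -3.92510937e-04  3.04683770e-01] [ 0.51013074 -0.00242492  0.4457382 ] [[ 0.299  0.904  0.305]
 [-0.954  0.284  0.094]
 [-0.002 -0.319  0.948]]
t: 3.6
tcp_pos: [0.452, 0.2551, 0.3034]
tcp_rot: [-3.139, -0.002, 0.303]
contact_force: [0.2, 1.6, 0.3]
opening: 0.0853
gripper_force: 0.0
[0.45155942 0.25287435 0.30318802] [-3.14145909e+00 -3.85740890e-04  3.03103687e-01] [0.53077108 0.27909897 0.4457418 ]
```

View pics/w01.png

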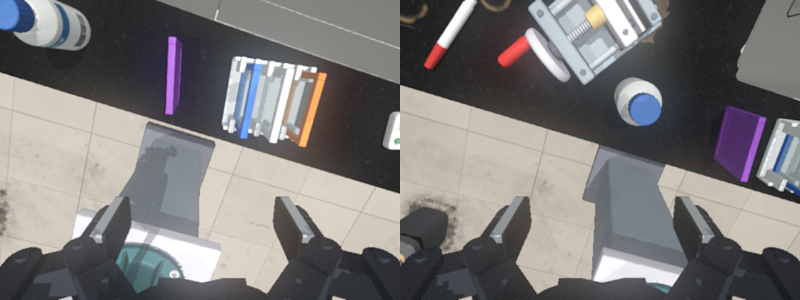

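Left half: the rack at about (270,100) and blue at (250,100). Right half: the handle at (517,48), the wheel at (548,55) and the clamp cut off at the top. I rotate above the handle to see the clamp from the crank side.

```bash
python3 -m handwheel '[{"xyz":[0.51,-0.71,0],"yaw":0,"gripper":1},{"xyz":[0.51,-0.71,0],"yaw":0,"gripper":1},{"xyz":[0.51,-0.71,0],"yaw":0,"gripper":1},{"xyz":[0.51,-0.71,0],"yaw":0,"gripper":1},{"xyz":[0.51,-0.71,0],"yaw":0,"gripper":1},{"xyz":[0.51,-0.71,0],"yaw":0,"gripper":1}]'
python3 -m handwheel '[{"xyz":[0,0,0],"yaw":-1,"gripper":0.2},{"xyz":[0,0,0],"yaw":-1,"gripper":0.2},{"xyz":[0,0,0],"yaw":-1,"gripper":0.2},{"xyz":[0,0,0],"yaw":-1,"gripper":0.2},{"xyz":[0,0,0],"yaw":-1,"gripper":0.2},{"xyz":[0,0,0],"yaw":-1,"gripper":0.2},{"xyz":[0,0,0],"yaw":-1,"gripper":0.2},{"xyz":[0,0,0],"yaw":-1,"gripper":0.2},{"xyz":[0,0,0],"yaw":-1,"gripper":0.2},{"xyz":[0,0,0],"yaw":-1,"gripper":0.2},{"xyz":[0,0,0],"yaw":-1,"gripper":0.2},{"xyz":[0,0,0],"yaw":-1,"gripper":0.2}]'
python3 -m handwheel '[{"xyz":[0,0,0],"yaw":-1,"gripper":0.2},{"xyz":[0,0,0],"yaw":-1,"gripper":0.2},{"xyz":[0,0,0],"yaw":-1,"gripper":0.2},{"xyz":[0,0,0],"yaw":-1,"gripper":0.2},{"xyz":[0,0,0],"yaw":-1,"gripper":0.2},{"xyz":[0,0,0],"yaw":-1,"gripper":0.2},{"xyz":[0,0,0],"yaw":-1,"gripper":0.2},{"xyz":[0,0,0],"yaw":-1,"gripper":0.2},{"xyz":[0,0,0],"yaw":-1,"gripper":0.2},{"xyz":[0,0,0],"yaw":-1,"gripper":0.2},{"xyz":[0,0,0],"yaw":-1,"gripper":0.2},{"xyz":[0,0,0],"yaw":-1,"gripper":0.2}]'
python3 -m handwheel '[{"xyz":[0,0,0],"yaw":-1,"gripper":0.2},{"xyz":[0,0,0],"yaw":0,"gripper":0.2},{"xyz":[0,0,0],"yaw":0,"gripper":0.2}]'
python3 - <<'E'
from h import *
f=imaging.grab_frame("wrist");s=status.read_state();print(s["tcp_pos"],s["tcp_rot"],s["joint_positions"],f["position"])
np.save("w2.npy",f,allow_pickle=True);cv2.imwrite("pics/w2.png",f["image"])
for t in["clamp_bed","plate_face","wheel_axis","crank_grip"]:
    for d in imaging.landmark_of("wrist",t)[:2]: print(t,d["point"],d["confidence"],depth(f,d["point"]))
E
```

```text
t: 4.15
tcp_pos: [0.5019, 0.4001, 0.3033]
tcp_rot: [3.141, 0.0, 0.299]
contact_force: [0.7, -1.3, 1.1]
opening: 0.0854
gripper_force: 0.0
t: 5.15
tcp_pos: [0.5017, 0.3988, 0.3033]
tcp_rot: [3.141, 0.001, 1.263]
contact_force: [-0.5, 0.4, -0.1]
opening: 0.0513
gripper_force: 0.0
t: 6.15
tcp_pos: [0.5017, 0.3988, 0.3033]
tcp_rot: [-3.141, 0.001, 2.223]
contact_force: [-0.1, 0.1, -0.8]
opening: 0.0515
gripper_force: 0.0
t: 6.4
tcp_pos: [0.5014, 0.3994, 0.3033]
tcp_rot: [-3.141, 0.0, 2.297]
contact_force: [0.6, 0.3, 0.0]
opening: 0.051
gripper_force: 0.0
[0.5012672  0.3997277  0.30332185] [-3.14129461e+00  2.66476814e-04  2.29711257e+00] [ 5.65682246e-01  3.67404256e-01  1.31739207e+00 -3.12737622e-04
  1.45704792e+00 -1.60598425e-01] [0.44700399 0.46094136 0.44550132]
plate_face [293.5, 302.7] 0.94 [0.625623   0.27980526 0.06955444]
crank_grip [288.4, 170.1] 0.89 [0.50583755 0.40354436 0.08066176]
```

View pics/w2.png

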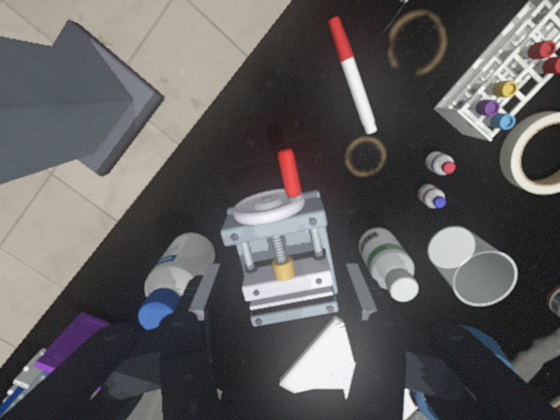

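The clamp is fully visible: handle at (289,172), wheel (268,205), plate (290,285), jaw (292,315), bottles on both sides. Next I fit its pose from the depth data.

```bash
cat > fit.py <<'E'
from h import *
np.set_printoptions(precision=4,suppress=True,linewidth=150)
f=np.load("w2.npy",allow_pickle=True).item();P=cloud(f);im=f["image"].astype(int)
b,g,rd=im[...,0],im[...,1],im[...,2]
print("counter z",np.median(P[150:200,330:345,2]))
red=(rd>110)&(g<80)&(b<80); red[:130]=0; red[215:]=0; red[:,:260]=0; red[:,320:]=0
q=P[red]; c=np.median(q,0); q=q[np.linalg.norm(q-c,axis=1)<.05]
v=np.linalg.svd(q-q.mean(0))[2][0]; print("handle",len(q),q.mean(0),v,np.percentile(q[:,2],[5,50,95]))
m=np.zeros(red.shape,bool); m[185:330,215:345]=1
t=P[m&(P[...,2]>.066)&(P[...,2]<.079)&~red]
o=np.array([.6286,.27])
t=t[(np.linalg.norm(t[:,:2]-np.array([.585,.31]),axis=1)<.12)]
# exclude wheel (x'<-.124)
for yaw in [-.83]:
    ex=np.array([np.cos(yaw),np.sin(yaw)])
    t=t[(t[:,:2]-o)@ex>-.124]
# yaw by sharpening histograms
best=[]
for yaw in np.radians(np.arange(-60,-35,.25)):
    ex=np.array([np.cos(yaw),np.sin(yaw)]);h,_=np.histogram((t[:,:2]-o)@ex,np.arange(-.15,.08,.0015));best.append(((h.astype(float)**2).sum(),yaw))
yaw=max(best)[1];print("yaw",yaw,np.degrees(yaw))
ex=np.array([np.cos(yaw),np.sin(yaw)]);ey=np.array([-ex[1],ex[0]])
X=(t[:,:2]-o)@ex;Y=(t[:,:2]-o)@ey
h,e=np.histogram(X,np.arange(-.14,.07,.002))
for i in range(len(h)):
    if h[i]>3:
        k=(X>=e[i])&(X<e[i+1]);print(round(e[i],3),h[i],Y[k].min().round(4),Y[k].max().round(4),np.median(t[k,2]).round(4),im[m&True].shape and '')
E
python3 fit.py
```

```text
counter z -0.00022967368536336297
handle 439 [0.505  0.4038 0.0775] [ 0.8287 -0.5595  0.0143] [0.0737 0.0779 0.0804]
yaw -0.6414085001079161 -36.75
-0.124 74 -0.0573 0.0196 0.0705 
-0.122 124 -0.0574 0.0286 0.0733 
-0.12 137 -0.0582 0.0398 0.074 
-0.118 154 -0.0586 0.051 0.0738 
-0.116 179 -0.0594 0.061 0.074 
-0.114 172 -0.0581 0.0632 0.0741 
-0.112 164 -0.0591 0.0644 0.074 
-0.11 165 -0.0582 0.0641 0.074 
-0.108 165 -0.0585 0.0637 0.074 
-0.106 139 -0.0577 0.0629 0.0737 
-0.104 98 -0.0558 0.0616 0.0729 
-0.102 14 -0.0012 0.0079 0.0706 
-0.1 15 -0.0031 0.0089 0.0701 
-0.098 16 -0.0024 0.0084 0.0701 
-0.096 15 -0.0029 0.0081 0.0703 
-0.094 12 -0.002 0.0078 0.0699 
-0.092 19 -0.0036 0.0087 0.0701 
-0.09 16 -0.0029 0.0082 0.0702 
-0.088 18 -0.0034 0.0088 0.0699 
-0.086 13 -0.0026 0.0071 0.0702 
-0.084 17 -0.003 0.0093 0.0702 
-0.082 16 -0.0022 0.0078 0.0704 
-0.08 14 -0.0026 0.0085 0.0693 
-0.078 15 -0.0016 0.008 0.0702 
-0.076 16 -0.0033 0.0088 0.0704 
-0.074 14 -0.0027 0.0086 0.0697 
-0.072 18 -0.0033 0.0082 0.0697 
-0.07 10 -0.0023 0.0078 0.0703 
-0.068 81 -0.009 0.0146 0.0719 
-0.0
[... 575 characters left out ...]
 0.0587 0.072 
-0.03 138 -0.0527 0.0582 0.0719 
-0.028 117 -0.0519 0.0577 0.0719 
-0.026 91 -0.0509 0.0576 0.0715 
-0.024 10 -0.0449 0.0311 0.0702 
-0.018 5 -0.0019 0.0524 0.0699 
-0.016 222 -0.0485 0.0551 0.0691 
-0.014 130 -0.049 0.0558 0.0709 
-0.012 91 -0.0494 0.0553 0.0707 
-0.01 132 -0.0484 0.0551 0.0706 
-0.008 36 -0.0474 0.0535 0.0701 
-0.006 39 -0.0445 0.053 0.0685 
-0.004 229 -0.0488 0.0557 0.0694 
-0.002 114 -0.0504 0.0568 0.0706 
0.0 159 -0.0508 0.0587 0.0712 
0.002 148 -0.0528 0.0581 0.0719 
0.004 124 -0.0517 0.0574 0.0721 
0.006 118 -0.0522 0.059 0.0722 
0.008 118 -0.0513 0.0585 0.072 
0.01 107 -0.0518 0.058 0.0718 
0.012 75 -0.0509 0.0578 0.0714 
0.014 16 -0.0501 0.0447 0.0704
```

```bash
python3 -m handwheel '[{"xyz":[0,0,0],"yaw":-0.85,"gripper":0.2},{"xyz":[0,0,0],"yaw":-0.85,"gripper":0.2},{"xyz":[0,0,0],"yaw":-0.85,"gripper":0.2},{"xyz":[0.43,0.22,1],"yaw":0,"gripper":0.2},{"xyz":[0,0,1],"yaw":0,"gripper":0.2},{"xyz":[0,0,1],"yaw":0,"gripper":0.2},{"xyz":[0,0,1],"yaw":0,"gripper":0.2},{"xyz":[0,0,1],"yaw":0,"gripper":0.2},{"xyz":[0,0,0],"yaw":0,"gripper":0.2},{"xyz":[0,0,0],"yaw":0,"gripper":0.2}]'
cat > cl.py <<'E'
# where the tool stands in the clamp frame (grasp point, mm) 
from h import *
O=np.array([.6260,.2757]);Y=-.6414;ex=np.array([np.cos(Y),np.sin(Y)]);ey=np.array([-ex[1],ex[0]])
s=status.read_state();p=np.array(s["tcp_pos"]);d=p[:2]-O
x,y,z=d@ex*1e3,d@ey*1e3,(p[2]+r.tcp_to_grasp)*1e3
print("clamp xyz",np.round([x,y,z],1),"theta",np.degrees(np.arctan2(y,z-65)).round(1),"rad",np.hypot(y,z-65).round(1),"yaw",s["tcp_rot"][2],"open",s["opening"],"F",np.round(s["contact_force"],1),"t",s["t"])
E
python3 cl.py
```

```text
t: 7.48
tcp_pos: [0.4931, 0.4132, 0.1521]
tcp_rot: [-3.138, -0.001, 2.505]
contact_force: [1.4, -0.0, -0.0]
opening: 0.0513
gripper_force: 0.0
clamp xyz [-188.8   30.7  170.8] theta 16.2 rad 110.1 yaw 2.5045693479732067 open 0.05125572591422889 F [ 1.4 -0.  -0. ] t 7.4833
```

```bash
python3 -m handwheel '[{"xyz":[-0.05,0.02,0.82],"yaw":0,"gripper":0.2},{"xyz":[0,0,0.82],"yaw":0,"gripper":0.2},{"xyz":[0,0,0.82],"yaw":0,"gripper":0.2},{"xyz":[0,0,0.84],"yaw":0,"gripper":0.2},{"xyz":[0,0,0],"yaw":0,"gripper":0.2},{"xyz":[0,0,0],"yaw":0,"gripper":-1},{"xyz":[0,0,0],"yaw":0,"gripper":-1},{"xyz":[0,0,0],"yaw":0,"gripper":-1},{"xyz":[0,0,0],"yaw":0,"gripper":-1},{"xyz":[0,0,0],"yaw":0,"gripper":-1}]'
python3 cl.py
python3 - <<'E'
import numpy as np
# circle rows, opening, from 78 deg in steps of 22.5
t=np.radians(78+22.5*np.arange(17));dy=np.diff(32*np.sin(t))/30;dz=-np.diff(32*np.cos(t))/30
print(np.c_[np.degrees(t[1:]),dy.round(2),dz.round(2)])
E
```

```text
t: 8.32
tcp_pos: [0.4956, 0.4124, 0.0563]
tcp_rot: [-3.14, 0.001, 2.505]
contact_force: [-2.0, -5.6, 1.4]
opening: 0.0154
gripper_force: 58.5
clamp xyz [-186.3   31.5   75. ] theta 72.5 rad 33.1 yaw 2.5053977957725215 open 0.01542415748447942 F [-2.  -5.6  1.4] t 8.3167
[[ 1.005e+02  1.000e-02  4.200e-01]
 [ 1.230e+02 -1.500e-01  3.900e-01]
 [ 1.455e+02 -2.900e-01  3.000e-01]
 [ 1.680e+02 -3.800e-01  1.600e-01]
 [ 1.905e+02 -4.200e-01  1.000e-02]
 [ 2.130e+02 -3.900e-01 -1.500e-01]
 [ 2.355e+02 -3.000e-01 -2.900e-01]
 [ 2.580e+02 -1.600e-01 -3.800e-01]
 [ 2.805e+02 -1.000e-02 -4.200e-01]
 [ 3.030e+02  1.500e-01 -3.900e-01]
 [ 3.255e+02  2.900e-01 -3.000e-01]
 [ 3.480e+02  3.800e-01 -1.600e-01]
 [ 3.705e+02  4.200e-01 -1.000e-02]
 [ 3.930e+02  3.900e-01  1.500e-01]
 [ 4.155e+02  3.000e-01  2.900e-01]
 [ 4.380e+02  1.600e-01  3.800e-01]]
```

```bash
python3 -m handwheel '[{"xyz":[0.01,0.01,0.42],"yaw":0,"gripper":-1},{"xyz":[0,-0.15,0.39],"yaw":0,"gripper":-1},{"xyz":[0,-0.29,0.30],"yaw":0,"gripper":-1},{"xyz":[0,0,0],"yaw":0,"gripper":-1}]'
python3 cl.py
```

```text
t: 8.65
tcp_pos: [0.4853, 0.3982, 0.0237]
tcp_rot: [-3.133, 0.001, 2.506]
contact_force: [-7.6, -12.4, 25.9]
opening: 0.0154
gripper_force: 61.1
clamp xyz [-186.    14.    42.4] theta 148.3 rad 26.6 yaw 2.5059329588756105 open 0.015397881003568733 F [ -7.6 -12.4  25.9] t 8.65
```

```bash
python3 -m handwheel '[{"xyz":[0,0,0],"yaw":0,"gripper":-0.3},{"xyz":[0,0,0],"yaw":0,"gripper":-0.3},{"xyz":[0,0,0],"yaw":0,"gripper":-0.3}]'
python3 cl.py
python3 -m handwheel '[{"xyz":[0,0,0],"yaw":0,"gripper":-1},{"xyz":[0,0,0],"yaw":0,"gripper":-1},{"xyz":[0,0,0],"yaw":0,"gripper":-1},{"xyz":[0,0,0],"yaw":0,"gripper":-1}]'
python3 cl.py
```

```text
t: 8.9
tcp_pos: [0.4895, 0.4045, 0.0232]
tcp_rot: [3.138, 0.001, 2.505]
contact_force: [-0.2, -0.1, -1.1]
opening: 0.0296
gripper_force: 0.0
clamp xyz [-186.4   21.5   41.9] theta 137.0 rad 31.6 yaw 2.50460185027171 open 0.02963034189346329 F [-0.2 -0.1 -1.1] t 8.9
t: 9.23
tcp_pos: [0.4882, 0.4032, 0.0216]
tcp_rot: [-3.142, 0.001, 2.505]
contact_force: [-0.0, -4.2, 5.3]
opening: 0.016
gripper_force: 58.3
clamp xyz [-186.7   19.7   40.3] theta 141.4 rad 31.6 yaw 2.505202165557979 open 0.015950677392484822 F [-0.  -4.2  5.3] t 9.2333
```

```bash
cat > circ.py <<'E'
import numpy as np,sys
a,st,n=map(float,sys.argv[1:]);t=np.radians(a+st*np.arange(int(n)+1))
for k in np.c_[np.degrees(t[1:])%360,np.diff(32*np.sin(t))/30,-np.diff(32*np.cos(t))/30].round(2):print(*k)
E
python3 circ.py 140 22.5 18
```

```text
162.5 -0.36 0.2
185.0 -0.41 0.05
207.5 -0.4 -0.12
230.0 -0.32 -0.26
252.5 -0.2 -0.36
275.0 -0.05 -0.41
297.5 0.12 -0.4
320.0 0.26 -0.32
342.5 0.36 -0.2
5.0 0.41 -0.05
27.5 0.4 0.12
50.0 0.32 0.26
72.5 0.2 0.36
95.0 0.05 0.41
117.5 -0.12 0.4
140.0 -0.26 0.32
162.5 -0.36 0.2
185.0 -0.41 0.05
```

```bash
python3 -m handwheel '[{"xyz":[0,-0.36,0.20],"yaw":0,"gripper":-1},{"xyz":[0,-0.41,0.05],"yaw":0,"gripper":-1},{"xyz":[0,-0.40,-0.12],"yaw":0,"gripper":-1},{"xyz":[0,-0.32,-0.26],"yaw":0,"gripper":-1},{"xyz":[0,0,0],"yaw":0,"gripper":-1}]'
python3 cl.py
```

```text
t: 9.65
tcp_pos: [0.4615, 0.367, 0.0263]
tcp_rot: [3.14, 0.001, 2.505]
contact_force: [1.4, -2.1, 1.1]
opening: 0.0155
gripper_force: 58.9
clamp xyz [-186.4  -25.3   45. ] theta -128.3 rad 32.2 yaw 2.5047694313062765 open 0.015481656191528812 F [ 1.4 -2.1  1.1] t 9.65
```

```bash
python3 -m handwheel '[{"xyz":[0,-0.20,-0.36],"yaw":0,"gripper":-1},{"xyz":[0,-0.05,-0.41],"yaw":0,"gripper":-1},{"xyz":[0,0.12,-0.40],"yaw":0,"gripper":-1},{"xyz":[0,0.26,-0.32],"yaw":0,"gripper":-1},{"xyz":[0,0.36,-0.20],"yaw":0,"gripper":-1},{"xyz":[0,0.41,-0.05],"yaw":0,"gripper":-1},{"xyz":[0,0,0],"yaw":0,"gripper":-1}]'
python3 cl.py
python3 -m handwheel '[{"xyz":[0,0.40,0.12],"yaw":0,"gripper":-1},{"xyz":[0,0.32,0.26],"yaw":0,"gripper":-1},{"xyz":[0,0.20,0.36],"yaw":0,"gripper":-1},{"xyz":[0,0.05,0.41],"yaw":0,"gripper":-1},{"xyz":[0,0,0],"yaw":0,"gripper":-1}]'
python3 cl.py
```

```text
t: 10.23
tcp_pos: [0.4787, 0.3904, 0.0783]
tcp_rot: [3.14, 0.001, 2.505]
contact_force: [3.4, -0.3, 2.4]
opening: 0.0157
gripper_force: 60.3
clamp xyz [-186.6    3.8   97. ] theta 6.7 rad 32.2 yaw 2.505060286978562 open 0.015653139590745484 F [ 3.4 -0.3  2.4] t 10.2333
t: 10.65
tcp_pos: [0.4945, 0.4118, 0.0394]
tcp_rot: [-3.14, -0.0, 2.505]
contact_force: [5.3, -1.9, -2.3]
opening: 0.0154
gripper_force: 59.7
clamp xyz [-186.9   30.4   58.1] theta 102.8 rad 31.1 yaw 2.5052049087046373 open 0.015445620982984704 F [ 5.3 -1.9 -2.3] t 10.65
```

```bash
python3 -m handwheel '[{"xyz":[0,-0.14,0.38],"yaw":0,"gripper":-1},{"xyz":[0,-0.29,0.30],"yaw":0,"gripper":-1},{"xyz":[0,-0.36,0.20],"yaw":0,"gripper":-1},{"xyz":[0,-0.41,0.05],"yaw":0,"gripper":-1},{"xyz":[0,-0.40,-0.12],"yaw":0,"gripper":-1},{"xyz":[0,-0.32,-0.26],"yaw":0,"gripper":-1},{"xyz":[0,-0.20,-0.36],"yaw":0,"gripper":-1},{"xyz":[0,-0.05,-0.41],"yaw":0,"gripper":-1},{"xyz":[0,0,0],"yaw":0,"gripper":-1}]'
python3 cl.py
python3 -m handwheel '[{"xyz":[0,0,0],"yaw":0,"gripper":0},{"xyz":[0,0,0],"yaw":0,"gripper":0},{"xyz":[0,0,0],"yaw":0,"gripper":0},{"xyz":[0,0,-1],"yaw":0,"gripper":0},{"xyz":[0,0,-1],"yaw":0,"gripper":0},{"xyz":[0,0,-1],"yaw":0,"gripper":0},{"xyz":[0,0,-1],"yaw":0,"gripper":0},{"xyz":[0,0,-1],"yaw":0,"gripper":0},{"xyz":[0,0,-1],"yaw":0,"gripper":0},{"xyz":[0,0,-1],"yaw":0,"gripper":0},{"xyz":[0,0,-1],"yaw":0,"gripper":0},{"xyz":[0,0,0],"yaw":0,"gripper":0}]'
python3 - <<'E'
exec(open("cl.py").read())
f=imaging.grab_frame("wrist");np.save("w3.npy",f,allow_pickle=True);P=cloud(f)
im=f["image"].astype(int);red=(im[...,2]>110)&(im[...,1]<80)&(im[...,0]<80)
d=P[...,:2]-O;X=d@ex;Yc=d@ey
m=red&(X<-.14)&(X>-.2)&(abs(Yc)<.05);print("handle",m.sum(),X[m].mean(),np.median(Yc[m]),np.percentile(P[m][:,2],95))
for lo,hi in((-.045,-.02),(.02,.045)):
  m=(P[...,2]>.065)&(P[...,2]<.078)&(Yc>lo)&(Yc<hi)&(X>-.09)&(X<.03)
  h,e=np.histogram(X[m],np.arange(-.09,.03,.002));print([(round(a*1e3),n) for a,n in zip(e,h)])
# blue cassette from w0 and top
g=np.load("w0.npy",allow_pickle=True).item()
for n,f in(("w0",g),("top",imaging.grab_frame("top"))):
  P=cloud(f);i=f["image"].astype(int);b,gg,rr=i[...,0],i[...,1],i[...,2]
  for c,m in(("blue",(b>120)&(rr<90)&(gg<130)),("orange",(rr>150)&(b<90)),("all",b>-1)):
    q=P[m&(P[...,2]>.106)&(P[...,2]<.118)&(P[...,1]<-.04)&(P[...,1]>-.21)&(P[...,0]>.41)&(P[...,0]<.56)]
    if len(q)<10: print(n,c,len(q));continue
    bx=cv2.minAreaRect((q[:,:2]*1000).astype(np.float32));print(n,c,len(q),bx,np.median(q[:,2]))
E
```

```text
t: 11.4
tcp_pos: [0.4572, 0.3612, 0.0505]
tcp_rot: [3.137, 0.001, 2.504]
contact_force: [4.1, 0.7, 0.4]
opening: 0.0157
gripper_force: 60.0
clamp xyz [-186.4  -32.5   69.2] theta -82.7 rad 32.7 yaw 2.5044223201905513 open 0.015676187895769494 F [4.1 0.7 0.4] t 11.4
t: 12.4
tcp_pos: [0.4581, 0.3619, 0.2945]
tcp_rot: [3.134, 0.003, 2.505]
contact_force: [0.8, 1.3, 1.1]
opening: 0.0429
gripper_force: 0.0
clamp xyz [-186.2  -31.4  313.2] theta -7.2 rad 250.2 yaw 2.5050847524160087 open 0.042933609722141476 F [0.8 1.3 1.1] t 12.4
handle 213 -0.1769179142329952 -0.03793918929522238 0.07519521304709594
[(-90, np.int64(0)), (-88, np.int64(0)), (-86, np.int64(0)), (-84, np.int64(0)), (-82, np.int64(0)), (-80, np.int64(0)), (-78, np.int64(0)), (-76, np.int64(0)), (-74, np.int64(0)), (-72, np.int64(0)), (-70, np.int64(0)), (-68, np.int64(0)), (-66, np.int64(22)), (-64, np.int64(59)), (-62, np.int64(42)), (-60, np.int64(28)), (-58, np.int64(34)), (-56, np.int64(33)), (-54, np.int64(36)), (-52, np.int64(26)), (-50, np.int64(24)), (-48, np.int64(32)), (-46, np.int64(25)), (-44, np.int64(13)), (-42
[... 1967 characters left out ...]
766) 0.10962135008431018
w0 orange 167 ((496.0178527832031, -160.8603515625), (99.70574188232422, 11.000702857971191), 10.115550994873047) 0.10938407768764863
w0 all 3705 ((489.29290771484375, -119.66075134277344), (100.09922790527344, 94.72518920898438), 9.561909675598145) 0.11146803564159097
top blue 28 ((479.90252685546875, -75.24549865722656), (89.82579803466797, 3.251290798187256), 9.680975914001465) 0.11161837597450974
top orange 135 ((495.4815673828125, -161.7091064453125), (93.13677215576172, 10.653725624084473), 9.415970802307129) 0.11244872828836017
top all 450 ((487.7257080078125, -120.06453704833984), (100.30097961425781, 95.46338653564453), 9.506475448608398) 0.11243794403574014
```

```bash
python3 -m handwheel '[{"xyz":[0,0,0],"yaw":0.975,"gripper":-0.3},{"xyz":[0,0,0],"yaw":0.975,"gripper":-0.3},{"xyz":[0,0,0],"yaw":0.975,"gripper":-0.3},{"xyz":[0,0,0],"yaw":0.975,"gripper":-0.3},{"xyz":[0,0,0],"yaw":0.975,"gripper":-0.3},{"xyz":[0,0,0],"yaw":0.975,"gripper":-0.3},{"xyz":[0,0,0],"yaw":0.975,"gripper":-0.3},{"xyz":[0,0,0],"yaw":0.975,"gripper":-0.3},{"xyz":[0,0,0],"yaw":0.975,"gripper":-0.3},{"xyz":[0,0,0],"yaw":0.975,"gripper":-0.3}]' | head -3
python3 -m handwheel '[{"xyz":[0,0,0],"yaw":0.975,"gripper":-0.3},{"xyz":[0,0,0],"yaw":0.975,"gripper":-0.3},{"xyz":[0,0,0],"yaw":0.975,"gripper":-0.3},{"xyz":[0,0,0],"yaw":0.975,"gripper":-0.3},{"xyz":[0,0,0],"yaw":0.975,"gripper":-0.3},{"xyz":[0,0,0],"yaw":0.975,"gripper":-0.3},{"xyz":[0,0,0],"yaw":0.975,"gripper":-0.3},{"xyz":[0,0,0],"yaw":0.975,"gripper":-0.3},{"xyz":[0,0,0],"yaw":0.975,"gripper":-0.3},{"xyz":[0,0,0],"yaw":0.975,"gripper":-0.3}]' | head -3
python3 -m handwheel '[{"xyz":[0,0,0],"yaw":0.975,"gripper":-0.3},{"xyz":[0,0,0],"yaw":0.975,"gripper":-0.3},{"xyz":[0,0,0],"yaw":0.975,"gripper":-0.3},{"xyz":[0,0,0],"yaw":0.975,"gripper":-0.3},{"xyz":[0,0,0],"yaw":0.975,"gripper":-0.3},{"xyz":[0,0,0],"yaw":0.975,"gripper":-0.3},{"xyz":[0,0,0],"yaw":0.975,"gripper":-0.3},{"xyz":[0,0,0],"yaw":0.975,"gripper":-0.3},{"xyz":[0,0,0],"yaw":0.975,"gripper":-0.3},{"xyz":[0,0,0],"yaw":0.975,"gripper":-0.3}]' | head -3
python3 -m handwheel '[{"xyz":[-0.1,0.91,0],"yaw":0,"gripper":-0.3},{"xyz":[-0.1,0.91,0],"yaw":0,"gripper":-0.3},{"xyz":[-0.1,0.91,0],"yaw":0,"gripper":-0.3},{"xyz":[-0.1,0.91,0],"yaw":0,"gripper":-0.3},{"xyz":[-0.1,0.91,0],"yaw":0,"gripper":-0.3},{"xyz":[-0.1,0.91,0],"yaw":0,"gripper":-0.3},{"xyz":[-0.1,0.91,0],"yaw":0,"gripper":-0.3},{"xyz":[-0.1,0.91,0],"yaw":0,"gripper":-0.3}]' | head -3
python3 -m handwheel '[{"xyz":[-0.1,0.91,0],"yaw":0,"gripper":-0.3},{"xyz":[-0.1,0.91,0],"yaw":0,"gripper":-0.3},{"xyz":[-0.1,0.91,0],"yaw":0,"gripper":-0.3},{"xyz":[-0.1,0.91,0],"yaw":0,"gripper":-0.3},{"xyz":[-0.1,0.91,0],"yaw":0,"gripper":-0.3},{"xyz":[-0.1,0.91,0],"yaw":0,"gripper":-0.3},{"xyz":[-0.1,0.91,0],"yaw":0,"gripper":-0.3},{"xyz":[-0.1,0.91,0],"yaw":0,"gripper":-0.3},{"xyz":[0,0,0],"yaw":0,"gripper":-0.3}]'
python3 - <<'E'
from h import *
f=imaging.grab_frame("wrist");cv2.imwrite("pics/w4.png",f["image"]);s=status.read_state();print(s["tcp_pos"],s["tcp_rot"])
P=cloud(f);i=f["image"].astype(int);b,gg,rr=i[...,0],i[...,1],i[...,2]
for c,m in(("blue",(b>110)&(rr<90)&(gg<130)),("orange",(rr>150)&(b<90)),("all",b>-1)):
    q=P[m&(P[...,2]>.106)&(P[...,2]<.118)&(P[...,1]<-.04)&(P[...,1]>-.21)&(P[...,0]>.41)&(P[...,0]<.56)]
    if len(q)<10: print(c,len(q));continue
    print(c,len(q),cv2.minAreaRect((q[:,:2]*1000).astype(np.float32)),np.median(q[:,2]))
E
```

```text
t: 13.33
tcp_pos: [0.4544, 0.3594, 0.2862]
tcp_rot: [-3.136, 0.002, 1.721]
t: 14.17
tcp_pos: [0.4544, 0.3594, 0.2863]
tcp_rot: [-3.139, 0.005, 0.941]
t: 15.0
tcp_pos: [0.4544, 0.3594, 0.2863]
tcp_rot: [3.14, 0.005, 0.161]
t: 15.67
tcp_pos: [0.4662, 0.1394, 0.2866]
tcp_rot: [-3.141, 0.005, 0.165]
t: 16.42
tcp_pos: [0.4794, -0.0823, 0.2868]
tcp_rot: [3.141, 0.004, 0.162]
contact_force: [0.6, -0.5, 0.4]
opening: 0.03
gripper_force: 0.0
[ 0.4790802  -0.08014965  0.2868192 ] [-3.13972293  0.00408068  0.16138168]
blue 33 ((483.3663330078125, -78.41597747802734), (99.22225189208984, 8.78797435760498), 8.824151992797852) 0.11110570884523469
orange 429 ((496.81640625, -160.82752990722656), (99.31448364257812, 10.040373802185059), 9.35556411743164) 0.11149786086595048
all 3504 ((489.5614929199219, -119.55464935302734), (100.53954315185547, 93.808349609375), 9.441874504089355) 0.11161569413881989
```

View pics/w4.png

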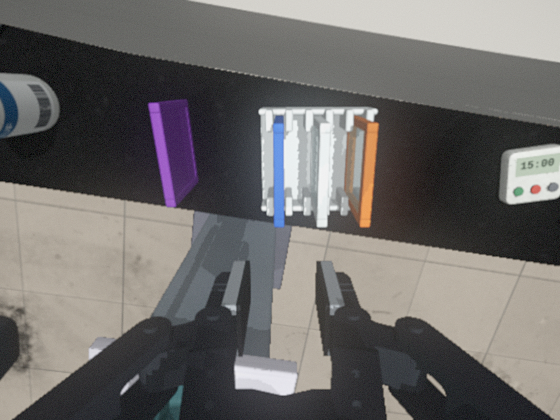

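Blue's top edge runs along column 279, centred between the fingers; white is at 323, orange at 367, and purple is well clear at 173. Now I descend.

```bash
python3 -m handwheel '[{"xyz":[0.12,-0.05,0.86],"yaw":0,"gripper":-0.3},{"xyz":[0,0,0.86],"yaw":0,"gripper":-0.3},{"xyz":[0,0,0.86],"yaw":0,"gripper":-0.3},{"xyz":[0,0,0.86],"yaw":0,"gripper":-0.3},{"xyz":[0,0,0.86],"yaw":0,"gripper":-0.3},{"xyz":[0,0,0.86],"yaw":0,"gripper":-0.3},{"xyz":[0,0,0.86],"yaw":0,"gripper":-0.3},{"xyz":[0,0,0.86],"yaw":0,"gripper":-0.3},{"xyz":[0,0,0],"yaw":0,"gripper":-0.3},{"xyz":[0,0,0],"yaw":0,"gripper":-0.3}]'
python3 -c "
from h import *
s=status.read_state();print(s['tcp_pos'],s['contact_force'])"
python3 -m handwheel '[{"xyz":[0,0,0],"yaw":0,"gripper":-1},{"xyz":[0,0,0],"yaw":0,"gripper":-1},{"xyz":[0,0,0],"yaw":0,"gripper":-1},{"xyz":[0,0,0],"yaw":0,"gripper":-1},{"xyz":[0,0,0],"yaw":0,"gripper":-1}]'
```

```text
t: 17.3
tcp_pos: [0.4811, -0.0749, 0.0811]
tcp_rot: [-3.138, 0.005, 0.165]
contact_force: [0.7, -0.1, -0.8]
opening: 0.03
gripper_force: 0.0
[ 0.48108281 -0.07491057  0.081058  ] [ 0.69922972 -0.08527505 -0.75265994]
t: 17.72
tcp_pos: [0.4844, -0.0767, 0.0839]
tcp_rot: [3.141, -0.002, 0.165]
contact_force: [-0.3, 0.8, 5.7]
opening: 0.0088
gripper_force: 61.3
```

Gripped, at an 8.8 mm opening. Next: lift, go around the cabinet corner, turn.

```bash
python3 -m handwheel '[{"xyz":[0,0,-0.4],"yaw":0,"gripper":-1},{"xyz":[0,0,-0.8],"yaw":0,"gripper":-1},{"xyz":[0,0,-0.9],"yaw":0,"gripper":-1},{"xyz":[0,0,-0.9],"yaw":0,"gripper":-1},{"xyz":[0,0,-0.9],"yaw":0,"gripper":-1},{"xyz":[0,0,-0.9],"yaw":0,"gripper":-1},{"xyz":[0,0,-0.9],"yaw":0,"gripper":-1},{"xyz":[0,0,-0.9],"yaw":0,"gripper":-1},{"xyz":[0,0,0],"yaw":0,"gripper":-1}]'
python3 -m handwheel '[{"xyz":[0.15,-0.9,0],"yaw":0,"gripper":-1},{"xyz":[0.15,-0.9,0],"yaw":0,"gripper":-1},{"xyz":[0.15,-0.9,0],"yaw":0,"gripper":-1},{"xyz":[0.15,-0.9,0],"yaw":0,"gripper":-1},{"xyz":[0.15,-0.9,0],"yaw":0,"gripper":-1},{"xyz":[0.15,-0.9,0],"yaw":0,"gripper":-1},{"xyz":[0.15,-0.9,0],"yaw":0,"gripper":-1},{"xyz":[0.15,-0.9,0],"yaw":0,"gripper":-1},{"xyz":[0.15,-0.9,0],"yaw":0,"gripper":-1},{"xyz":[0.15,-0.9,0],"yaw":0,"gripper":-1},{"xyz":[0.15,-0.9,0],"yaw":0,"gripper":-1},{"xyz":[0.15,-0.9,0],"yaw":0,"gripper":-1}]'
python3 -m handwheel '[{"xyz":[0,0,0],"yaw":-0.955,"gripper":-1},{"xyz":[0,0,0],"yaw":-0.955,"gripper":-1},{"xyz":[0,0,0],"yaw":-0.955,"gripper":-1},{"xyz":[0,0,0],"yaw":-0.955,"gripper":-1},{"xyz":[0,0,0],"yaw":-0.955,"gripper":-1},{"xyz":[0,0,0],"yaw":-0.955,"gripper":-1},{"xyz":[0,0,0],"yaw":-0.955,"gripper":-1},{"xyz":[0,0,0],"yaw":-0.955,"gripper":-1},{"xyz":[0,0,0],"yaw":-0.955,"gripper":-1},{"xyz":[0,0,0],"yaw":-0.955,"gripper":-1},{"xyz":[0,0,0],"yaw":0,"gripper":-1}]'
python3 cl.py
```

```text
t: 18.47
tcp_pos: [0.4865, -0.0774, 0.2865]
tcp_rot: [3.137, -0.009, 0.165]
contact_force: [0.5, -0.8, -0.4]
opening: 0.0091
gripper_force: 60.4
t: 19.47
tcp_pos: [0.4829, 0.2531, 0.2802]
tcp_rot: [3.141, 0.001, 0.165]
contact_force: [0.5, 0.1, -1.7]
opening: 0.009
gripper_force: 60.3
t: 20.38
tcp_pos: [0.4831, 0.2516, 0.2801]
tcp_rot: [-3.141, 0.001, 0.931]
contact_force: [-0.3, 0.1, -1.5]
opening: 0.009
gripper_force: 60.3
clamp xyz [-100.1 -104.8  298.8] theta -24.1 rad 256.2 yaw 0.9312874588598823 open 0.008984431958748085 F [-0.3  0.1 -1.5] t 20.3833
```

```bash
python3 -m handwheel '[{"xyz":[0.58,0.5,0],"yaw":0,"gripper":-1},{"xyz":[0.58,0.5,0],"yaw":0,"gripper":-1},{"xyz":[0.58,0.5,0],"yaw":0,"gripper":-1},{"xyz":[0.58,0.5,0],"yaw":0,"gripper":-1},{"xyz":[0.58,0.5,0],"yaw":0,"gripper":-1},{"xyz":[0.58,0.54,0],"yaw":0,"gripper":-1},{"xyz":[0,0,0],"yaw":0,"gripper":-1},{"xyz":[0,0,0],"yaw":0,"gripper":-1}]'
python3 - <<'E'
exec(open("cl.py").read())
f=imaging.grab_frame("wrist");cv2.imwrite("pics/w5.png",f["image"]);P=cloud(f);np.save("w5.npy",f,allow_pickle=True)
exec(open("cl.py").read())
i=f["image"].astype(int);b,g,rr=i[...,0],i[...,1],i[...,2]
d=P[...,:2]-O;X=d@ex*1e3;Yc=d@ey*1e3;Z=P[...,2]*1e3
m=(b>90)&(rr<90)&(b-rr>50)&(Z>160)&(abs(X)<40)&(abs(Yc)<70)
print(m.sum())
for lo in range(160,320,15):
  k=m&(Z>=lo)&(Z<lo+15)
  if k.sum()>5: print(lo,k.sum(),"X",np.percentile(X[k],[5,50,95]).round(1),"Y",np.percentile(Yc[k],[1,99]).round(1))
print("zmin",np.percentile(Z[m],[1,99]))
for lo in(-100,50):
  m=(Z>66)&(Z<76)&(abs(X)<40)&(Yc>lo)&(Yc<lo+50); print(lo,m.sum())
E
```

```text
t: 21.05
tcp_pos: [0.6197, 0.2807, 0.2796]
tcp_rot: [-3.141, 0.001, 0.926]
contact_force: [-0.4, 0.1, -0.5]
opening: 0.0091
gripper_force: 60.3
clamp xyz [ -8.    0.3 298.3] theta 0.1 rad 233.3 yaw 0.926271701204705 open 0.009059612733417946 F [-0.4  0.1 -0.5] t 21.05
clamp xyz [ -8.8  -0.4 298.5] theta -0.1 rad 233.5 yaw 0.9269519726816804 open 0.008819390394058806 F [-0.3  0.3 -1.9] t 21.1
5944
205 39 X [-10.9  -7.2  -3.1] Y [47.  47.7]
220 78 X [-11.3  -7.3  -2.9] Y [47.1 47.8]
235 96 X [-11.3  -7.3  -3.1] Y [46.9 48. ]
250 124 X [-11.3  -7.1  -3.1] Y [47.  47.9]
265 160 X [-11.6  -7.3  -3.1] Y [47.1 48.1]
280 241 X [-11.8  -7.3  -2.1] Y [10.7 48.1]
295 5182 X [-11.9  -7.6  -3.4] Y [-37.5  48. ]
310 7 X [-32.5 -30.7 -26.7] Y [ 6.9 12.2]
zmin [223.45449493 308.53084721]
-100 62
50 162
```

View pics/w5.png

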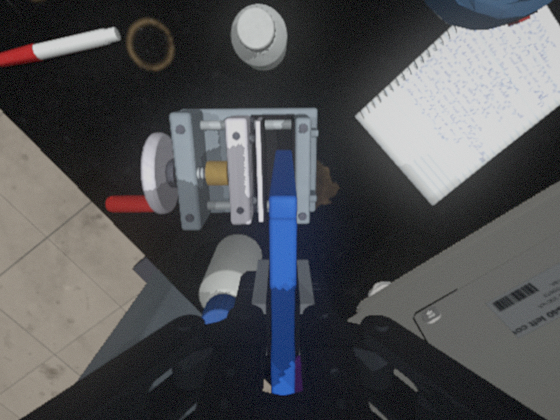

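The cassette hangs vertically between the jaws. Its side edge is at (284,175), the jaw at (306,165), the plate at (240,170), and the bottles are clear. Now I lower it.

```bash
python3 -m handwheel '[{"xyz":[0.07,0,0.8],"yaw":0,"gripper":-1},{"xyz":[0,0,0.9],"yaw":0,"gripper":-1},{"xyz":[0,0,0.9],"yaw":0,"gripper":-1},{"xyz":[0,0,0.8],"yaw":0,"gripper":-1},{"xyz":[0,0,0.6],"yaw":0,"gripper":-1},{"xyz":[0,0,0.5],"yaw":0,"gripper":-1},{"xyz":[0,0,0.5],"yaw":0,"gripper":-1},{"xyz":[0,0,0],"yaw":0,"gripper":-1}]'
python3 cl.py
python3 -m handwheel '[{"xyz":[0,0,0.4],"yaw":0,"gripper":-1},{"xyz":[0,0,0.3],"yaw":0,"gripper":-1},{"xyz":[0,0,0.2],"yaw":0,"gripper":-1},{"xyz":[0,0,0.1],"yaw":0,"gripper":-1},{"xyz":[0,0,0],"yaw":0,"gripper":-1}]'
python3 cl.py
```

```text
t: 21.77
tcp_pos: [0.6168, 0.2817, 0.1276]
tcp_rot: [-3.138, 0.006, 0.928]
contact_force: [-0.7, -0.5, -0.9]
opening: 0.0092
gripper_force: 60.2
clamp xyz [-10.9  -0.7 146.3] theta -0.5 rad 81.3 yaw 0.928017323115609 open 0.00916099924120828 F [-0.7 -0.5 -0.9] t 21.7667
t: 22.18
tcp_pos: [0.62, 0.2825, 0.1002]
tcp_rot: [-3.141, 0.001, 0.929]
contact_force: [-0.6, 0.2, -1.3]
opening: 0.009
gripper_force: 60.3
clamp xyz [ -8.9   1.9 118.9] theta 2.0 rad 54.0 yaw 0.9287176818318701 open 0.009012098220746136 F [-0.6  0.2 -1.3] t 22.1833
```

```bash
python3 -m handwheel '[{"xyz":[0,0,0.1],"yaw":0,"gripper":-1},{"xyz":[0,0,0.1],"yaw":0,"gripper":-1},{"xyz":[0,0,0.05],"yaw":0,"gripper":-1},{"xyz":[0,0,0],"yaw":0,"gripper":-1}]'
python3 cl.py
python3 -m handwheel '[{"xyz":[0,0,0.05],"yaw":0,"gripper":-1},{"xyz":[0,0,0],"yaw":0,"gripper":-1}]'
python3 cl.py
```

```text
t: 22.52
tcp_pos: [0.6204, 0.2826, 0.0931]
tcp_rot: [-3.141, 0.0, 0.929]
contact_force: [0.3, 0.2, -1.7]
opening: 0.0082
gripper_force: 60.3
clamp xyz [ -8.6   2.1 111.8] theta 2.6 rad 46.9 yaw 0.9288111741846226 open 0.00823088498025114 F [ 0.3  0.2 -1.7] t 22.5167
t: 22.68
tcp_pos: [0.6208, 0.2827, 0.0921]
tcp_rot: [3.141, -0.001, 0.929]
contact_force: [0.7, 0.0, -0.4]
opening: 0.0093
gripper_force: 60.3
clamp xyz [ -8.4   2.5 110.8] theta 3.1 rad 45.8 yaw 0.928762201157521 open 0.009329327450714128 F [ 0.7  0.  -0.4] t 22.6833
```

```bash
for i in 1; do python3 -m handwheel '[{"xyz":[0,0,0.05],"yaw":0,"gripper":-1},{"xyz":[0,0,0],"yaw":0,"gripper":-1}]'; done
python3 cl.py
python3 -m handwheel '[{"xyz":[0,0,0.05],"yaw":0,"gripper":-1},{"xyz":[0,0,0],"yaw":0,"gripper":-1}]'
python3 cl.py
```

```text
t: 22.85
tcp_pos: [0.6209, 0.2826, 0.092]
tcp_rot: [3.141, -0.001, 0.929]
contact_force: [-2.3, -2.3, 8.8]
opening: 0.0088
gripper_force: 61.7
clamp xyz [ -8.3   2.5 110.7] theta 3.1 rad 45.7 yaw 0.9288064372807705 open 0.008802964223295583 F [-2.3 -2.3  8.8] t 22.85
t: 23.02
tcp_pos: [0.621, 0.2826, 0.092]
tcp_rot: [3.14, -0.001, 0.929]
contact_force: [-5.3, -3.7, 17.5]
opening: 0.009
gripper_force: 63.1
clamp xyz [ -8.1   2.5 110.7] theta 3.1 rad 45.7 yaw 0.9288125236037947 open 0.009009089992828092 F [-5.3 -3.7 17.5] t 23.0167
```

```bash
python3 -m handwheel '[{"xyz":[0,0,-0.05],"yaw":0,"gripper":-1},{"xyz":[0,0,0],"yaw":0,"gripper":-0.7},{"xyz":[0,0,0],"yaw":0,"gripper":-0.65},{"xyz":[0,0,0],"yaw":0,"gripper":-0.55},{"xyz":[0,0,0],"yaw":0,"gripper":-0.3},{"xyz":[0,0,0],"yaw":0,"gripper":-0.3},{"xyz":[0,0,0],"yaw":0,"gripper":-0.3}]'
python3 cl.py
cat > cas.py <<'E'
exec(open("cl.py").read())
import sys
f=imaging.grab_frame("wrist");P=cloud(f);cv2.imwrite("pics/%s.png"%sys.argv[1],f["image"])
i=f["image"].astype(int);b,g,rr=i[...,0],i[...,1],i[...,2]
d=P[...,:2]-O;X=d@ex*1e3;Yc=d@ey*1e3;Z=P[...,2]*1e3
m=(b>90)&(rr<90)&(b-rr>50)&(Z>20)&(Z<125)&(abs(X)<40)&(abs(Yc)<70);print(m.sum())
for lo in range(20,125,15):
  k=m&(Z>=lo)&(Z<lo+15)
  if k.sum()>5: print(lo,k.sum(),"X",np.percentile(X[k],[5,50,95]).round(1),"Y",np.percentile(Yc[k],[1,99]).round(1),"Z",np.percentile(Z[k],95).round(1))
for lo,hi in((-45,-20),(20,45)):
  m=(Z>65)&(Z<78)&(Yc>lo)&(Yc<hi)&(X>-60)&(X<25);h,e=np.histogram(X[m],np.arange(-60,25,2));print([(int(a),int(n)) for a,n in zip(e,h) if n])
E
python3 cas.py w6
```

```text
t: 23.6
tcp_pos: [0.6204, 0.2826, 0.09]
tcp_rot: [-3.141, 0.0, 0.929]
contact_force: [-0.3, 0.4, -0.7]
opening: 0.0302
gripper_force: 0.0
clamp xyz [ -8.6   2.2 108.7] theta 2.9 rad 43.8 yaw 0.9288451586789024 open 0.030159266140305504 F [-0.3  0.4 -0.7] t 23.6
clamp xyz [ -8.6   2.2 108.7] theta 2.9 rad 43.8 yaw 0.9288451586789024 open 0.030159266140305504 F [-0.3  0.4 -0.7] t 23.6
6045
20 14 X [-17.3   1.4   1.5] Y [-34.2  16. ] Z 25.9
35 62 X [-11.3  -7.7  -4.1] Y [49.7 50.2] Z 49.5
50 100 X [-11.6  -8.   -3.8] Y [49.5 50.3] Z 64.3
65 139 X [-11.8  -7.5  -3.5] Y [49.3 50.4] Z 79.5
80 177 X [-12.1  -8.   -3.6] Y [49.4 50.4] Z 94.4
95 242 X [-12.2  -8.   -3.8] Y [49.1 50.5] Z 109.2
110 5311 X [-12.5  -8.1  -3.7] Y [-33.8  50.2] Z 120.5
[(-60, 87), (-58, 82), (-56, 64), (-54, 47), (-52, 43), (-50, 20), (-30, 8), (-28, 76), (0, 38), (2, 140), (4, 143), (6, 154), (8, 127), (10, 57), (12, 1)]
[(-60, 204), (-58, 185), (-56, 203), (-54, 209), (-52, 217), (-50, 206), (-48, 200), (-46, 226), (-44, 222), (-36, 70), (-34, 199), (-32, 217), (-30, 183), (-28, 171), (0, 101), (2, 198), (4, 209), (6, 201), (8, 200), (10, 192), (12, 206), (14, 182), (16, 198), (18, 168), (20, 16)]
```

```bash
python3 -m handwheel '[{"xyz":[0,0,-0.5],"yaw":0,"gripper":-0.3},{"xyz":[0,0,-0.9],"yaw":0,"gripper":-0.3},{"xyz":[0,0,-0.9],"yaw":0,"gripper":-0.3},{"xyz":[0,0,-0.9],"yaw":0,"gripper":-0.3},{"xyz":[0,0,-0.9],"yaw":0,"gripper":-0.3},{"xyz":[0,0,-0.9],"yaw":0,"gripper":-0.3},{"xyz":[-0.19,-0.99,0],"yaw":0,"gripper":0},{"xyz":[-0.19,-0.99,0],"yaw":0,"gripper":0},{"xyz":[-0.19,-0.99,0],"yaw":0,"gripper":0},{"xyz":[-0.19,-0.99,0],"yaw":0,"gripper":0},{"xyz":[-0.19,-0.99,0],"yaw":0,"gripper":0},{"xyz":[-0.19,-0.99,0],"yaw":0,"gripper":0}]' | head -3
python3 -m handwheel '[{"xyz":[0,0,0],"yaw":-0.985,"gripper":0},{"xyz":[0,0,0],"yaw":-0.985,"gripper":0},{"xyz":[0,0,0],"yaw":-0.985,"gripper":0},{"xyz":[0,0,0],"yaw":-0.985,"gripper":0},{"xyz":[0,0,0],"yaw":-0.985,"gripper":0},{"xyz":[0,0,0],"yaw":-0.985,"gripper":0},{"xyz":[0,0,0],"yaw":-0.985,"gripper":0},{"xyz":[0,0,0],"yaw":-0.985,"gripper":0},{"xyz":[0,0,0],"yaw":-0.985,"gripper":0},{"xyz":[0,0,0],"yaw":-0.985,"gripper":0}]' | head -3
python3 -m handwheel '[{"xyz":[0,0,0],"yaw":-0.985,"gripper":0},{"xyz":[0,0,0],"yaw":-0.985,"gripper":0},{"xyz":[0,0,0],"yaw":-0.985,"gripper":0},{"xyz":[0,0,0],"yaw":-0.985,"gripper":0},{"xyz":[0,0,0],"yaw":-0.985,"gripper":0},{"xyz":[0,0,0],"yaw":-0.985,"gripper":0},{"xyz":[0,0,0],"yaw":-0.985,"gripper":0},{"xyz":[0,0,0],"yaw":-0.985,"gripper":0},{"xyz":[0,0,0],"yaw":-0.985,"gripper":0},{"xyz":[0,0,0],"yaw":-0.985,"gripper":0},{"xyz":[0,0,0],"yaw":0,"gripper":0},{"xyz":[0,0,0],"yaw":0,"gripper":0}]'
python3 cas.py w7
```

```text
t: 24.65
tcp_pos: [0.4559, 0.3623, 0.2404]
tcp_rot: [-3.141, -0.0, 0.928]
t: 25.48
tcp_pos: [0.4572, 0.3619, 0.2403]
tcp_rot: [-3.141, -0.0, 1.721]
t: 26.48
tcp_pos: [0.4572, 0.3619, 0.2403]
tcp_rot: [-3.142, -0.0, 2.502]
contact_force: [0.5, -0.1, -0.2]
opening: 0.0429
gripper_force: 0.0
clamp xyz [-186.8  -31.9  259. ] theta -9.3 rad 196.6 yaw 2.502481443714281 open 0.0428525415364414 F [ 0.5 -0.1 -0.2] t 26.4833
1140
50 50 X [-13.3 -12.6 -11.8] Y [-49.3 -42.3] Z 64.6
65 71 X [-13.2 -12.5 -11.7] Y [-49.7 -41.9] Z 79.2
80 79 X [-13.6 -12.8 -11.9] Y [-49.2 -41.6] Z 94.3
95 172 X [-13.6 -12.8 -12. ] Y [-49.3  26.6] Z 109.9
110 768 X [-13.8 -12.6  -4.6] Y [-49.4  25.5] Z 120.0
[(-60, 36), (-58, 50), (-56, 43), (-54, 38), (-52, 37), (-50, 37), (-48, 34), (-46, 28), (-44, 18), (-36, 57), (-34, 67), (-32, 26), (-30, 41), (-28, 27), (-26, 1), (-14, 60), (-12, 123), (-10, 1)]
[(-36, 2), (-34, 5), (-32, 3), (-30, 5), (-28, 2), (-14, 11), (-12, 39)]
```

```bash
python3 -m handwheel '[{"xyz":[0,0,0.9],"yaw":0,"gripper":0},{"xyz":[0,0,0.9],"yaw":0,"gripper":0},{"xyz":[0,0,0.9],"yaw":0,"gripper":0},{"xyz":[0,0,0.9],"yaw":0,"gripper":0},{"xyz":[0,0,0.9],"yaw":0,"gripper":0},{"xyz":[0,0,0.9],"yaw":0,"gripper":0},{"xyz":[0,0,0.9],"yaw":0,"gripper":0},{"xyz":[0,0,0],"yaw":0,"gripper":0},{"xyz":[0,0,0],"yaw":0,"gripper":0}]'
python3 cl.py
python3 -m handwheel '[{"xyz":[0,0,0],"yaw":0,"gripper":-1},{"xyz":[0,0,0],"yaw":0,"gripper":-1},{"xyz":[0,0,0],"yaw":0,"gripper":-1},{"xyz":[0,0,0],"yaw":0,"gripper":-1},{"xyz":[0,0,0],"yaw":0,"gripper":-1}]'
python3 cl.py; python3 circ.py 278 -22.5 23
```

```text
t: 27.28
tcp_pos: [0.4562, 0.3613, 0.0504]
tcp_rot: [-3.138, -0.001, 2.504]
contact_force: [-0.3, 0.3, -0.2]
opening: 0.0427
gripper_force: 0.0
clamp xyz [-187.2  -33.    69.1] theta -83.0 rad 33.2 yaw 2.503518560747398 open 0.042747631471196874 F [-0.3  0.3 -0.2] t 27.2833
t: 27.7
tcp_pos: [0.4573, 0.3615, 0.0524]
tcp_rot: [3.142, 0.001, 2.505]
contact_force: [-0.7, -5.7, 0.8]
opening: 0.0155
gripper_force: 58.5
clamp xyz [-186.5  -32.2   71.1] theta -79.2 rad 32.8 yaw 2.5049289312642555 open 0.015460647003020803 F [-0.7 -5.7  0.8] t 27.7
255.5 0.02 0.42
233.0 0.18 0.37
210.5 0.31 0.28
188.0 0.39 0.14
165.5 0.42 -0.02
143.0 0.37 -0.18
120.5 0.28 -0.31
98.0 0.14 -0.39
75.5 -0.02 -0.42
53.0 -0.18 -0.37
30.5 -0.31 -0.28
8.0 -0.39 -0.14
345.5 -0.42 0.02
323.0 -0.37 0.18
300.5 -0.28 0.31
278.0 -0.14 0.39
255.5 0.02 0.42
233.0 0.18 0.37
210.5 0.31 0.28
188.0 0.39 0.14
165.5 0.42 -0.02
143.0 0.37 -0.18
120.5 0.28 -0.31
```

```bash
python3 -m handwheel '[{"xyz":[0,0.02,0.42],"yaw":0,"gripper":-1},{"xyz":[0,0.18,0.37],"yaw":0,"gripper":-1},{"xyz":[0,0.31,0.28],"yaw":0,"gripper":-1},{"xyz":[0,0.39,0.14],"yaw":0,"gripper":-1},{"xyz":[0,0,0],"yaw":0,"gripper":-1}]'
python3 cl.py
python3 -m handwheel '[{"xyz":[0,0.42,-0.02],"yaw":0,"gripper":-1},{"xyz":[0,0.37,-0.18],"yaw":0,"gripper":-1},{"xyz":[0,0.28,-0.31],"yaw":0,"gripper":-1},{"xyz":[0,0.14,-0.39],"yaw":0,"gripper":-1},{"xyz":[0,0,0],"yaw":0,"gripper":-1}]'
python3 cl.py
```

```text
t: 28.12
tcp_pos: [0.4777, 0.3888, 0.0171]
tcp_rot: [3.133, 0.001, 2.504]
contact_force: [-1.6, 3.0, 13.0]
opening: 0.0155
gripper_force: 60.0
clamp xyz [-186.5    1.8   35.8] theta 176.4 rad 29.3 yaw 2.5042995816151254 open 0.015480020543186958 F [-1.6  3.  13. ] t 28.1167
t: 28.53
tcp_pos: [0.4948, 0.4123, 0.0431]
tcp_rot: [-3.139, 0.0, 2.505]
contact_force: [-1.1, -7.3, 2.4]
opening: 0.0156
gripper_force: 59.2
clamp xyz [-186.8   31.    61.8] theta 95.9 rad 31.2 yaw 2.5053374721757473 open 0.015575599971562217 F [-1.1 -7.3  2.4] t 28.5333
```

```bash
python3 -m handwheel '[{"xyz":[0,-0.03,-0.41],"yaw":0,"gripper":-1},{"xyz":[0,-0.18,-0.37],"yaw":0,"gripper":-1},{"xyz":[0,-0.31,-0.28],"yaw":0,"gripper":-1},{"xyz":[0,-0.39,-0.14],"yaw":0,"gripper":-1},{"xyz":[0,0,0],"yaw":0,"gripper":-1}]'
python3 cl.py
python3 -m handwheel '[{"xyz":[0,-0.42,0.02],"yaw":0,"gripper":-1},{"xyz":[0,-0.37,0.18],"yaw":0,"gripper":-1},{"xyz":[0,-0.28,0.31],"yaw":0,"gripper":-1},{"xyz":[0,0,0],"yaw":0,"gripper":-1}]'
python3 cl.py; python3 cas.py w8
```

```text
t: 28.95
tcp_pos: [0.4787, 0.3904, 0.0808]
tcp_rot: [3.139, 0.001, 2.505]
contact_force: [-0.2, -0.1, 12.2]
opening: 0.0157
gripper_force: 60.8
clamp xyz [-186.7    3.7   99.5] theta 6.2 rad 34.7 yaw 2.5048811490096923 open 0.015732997077317505 F [-0.2 -0.1 12.2] t 28.95
t: 29.28
tcp_pos: [0.4587, 0.3634, 0.0627]
tcp_rot: [3.141, 0.001, 2.505]
contact_force: [2.1, -3.6, -2.9]
opening: 0.0156
gripper_force: 59.7
clamp xyz [-186.5  -29.8   81.4] theta -61.2 rad 34.0 yaw 2.5047367356082693 open 0.015605256256512576 F [ 2.1 -3.6 -2.9] t 29.2833
clamp xyz [-186.5  -29.8   81.4] theta -61.2 rad 34.0 yaw 2.5047367356082693 open 0.015605256256512576 F [ 2.1 -3.6 -2.9] t 29.2833
0
[]
[]
```

```bash
python3 -m handwheel '[{"xyz":[0,-0.14,0.39],"yaw":0,"gripper":-1},{"xyz":[0,0.02,0.42],"yaw":0,"gripper":-1},{"xyz":[0,0.18,0.37],"yaw":0,"gripper":-1},{"xyz":[0,0,0],"yaw":0,"gripper":-1},{"xyz":[0,0,0],"yaw":0,"gripper":-1}]'
python3 cl.py; python3 circ.py 232 -15 7
```

```text
t: 29.75
tcp_pos: [0.4623, 0.3681, 0.0275]
tcp_rot: [3.138, 0.001, 2.505]
contact_force: [4.0, 2.3, 1.2]
opening: 0.0155
gripper_force: 60.1
clamp xyz [-186.5  -23.9   46.2] theta -128.1 rad 30.4 yaw 2.504787437353966 open 0.015469006009876165 F [4.  2.3 1.2] t 29.75
217.0 0.2 0.2
202.0 0.24 0.14
187.0 0.27 0.07
172.0 0.28 -0.0
157.0 0.27 -0.07
142.0 0.24 -0.14
127.0 0.2 -0.2
```

```bash
python3 -m handwheel '[{"xyz":[0,0.20,0.20],"yaw":0,"gripper":-1},{"xyz":[0,0.24,0.14],"yaw":0,"gripper":-1},{"xyz":[0,0.27,0.07],"yaw":0,"gripper":-1},{"xyz":[0,0,0],"yaw":0,"gripper":-1}]'
python3 cl.py
python3 -m handwheel '[{"xyz":[0,0.28,0],"yaw":0,"gripper":-1},{"xyz":[0,0.27,-0.07],"yaw":0,"gripper":-1},{"xyz":[0,0.24,-0.14],"yaw":0,"gripper":-1},{"xyz":[0,0,0],"yaw":0,"gripper":-1},{"xyz":[0,0,0],"yaw":0,"gripper":-1}]'
python3 cl.py
```

```text
t: 30.08
tcp_pos: [0.4758, 0.3863, 0.017]
tcp_rot: [3.137, 0.001, 2.505]
contact_force: [0.3, 1.1, 14.4]
opening: 0.0159
gripper_force: 61.4
clamp xyz [-186.5   -1.3   35.7] theta -177.4 rad 29.4 yaw 2.5048669851138716 open 0.015932088491611908 F [ 0.3  1.1 14.4] t 30.0833
t: 30.5
tcp_pos: [0.4863, 0.4008, 0.022]
tcp_rot: [-3.137, 0.0, 2.506]
contact_force: [-0.7, -7.6, 10.5]
opening: 0.0154
gripper_force: 61.0
clamp xyz [-186.8   16.7   40.7] theta 145.5 rad 29.4 yaw 2.5055535075787114 open 0.015402168980460065 F [-0.7 -7.6 10.5] t 30.5
```

```bash
python3 -m handwheel '[{"xyz":[0,0.12,-0.09],"yaw":0,"gripper":-1},{"xyz":[0,0.09,-0.07],"yaw":0,"gripper":-1},{"xyz":[0,0,0],"yaw":0,"gripper":-1},{"xyz":[0,0,0],"yaw":0,"gripper":-1}]'
python3 cl.py
```

```text
t: 30.83
tcp_pos: [0.4892, 0.4048, 0.026]
tcp_rot: [-3.135, -0.0, 2.505]
contact_force: [-0.6, -8.2, 8.2]
opening: 0.0157
gripper_force: 60.7
clamp xyz [-186.8   21.6   44.7] theta 133.3 rad 29.7 yaw 2.5052958138789747 open 0.015723164376587967 F [-0.6 -8.2  8.2] t 30.8333
```

```bash
python3 -m handwheel '[{"xyz":[0,0,0],"yaw":0,"gripper":0},{"xyz":[0,0,0],"yaw":0,"gripper":0},{"xyz":[0,0,0],"yaw":0,"gripper":0},{"xyz":[0,0,-0.8],"yaw":0,"gripper":0},{"xyz":[0,0,-1],"yaw":0,"gripper":0},{"xyz":[0,0,-1],"yaw":0,"gripper":0},{"xyz":[0,0,-1],"yaw":0,"gripper":0},{"xyz":[0,0,-1],"yaw":0,"gripper":0},{"xyz":[0,0,-1],"yaw":0,"gripper":0},{"xyz":[0,0,-1],"yaw":0,"gripper":0},{"xyz":[0,0,-1],"yaw":0,"gripper":0},{"xyz":[0,0,0],"yaw":0,"gripper":0}]'
python3 cas.py w9; python3 - <<'E'
exec(open("cl.py").read())
f=imaging.grab_frame("wrist");P=cloud(f);im=f["image"].astype(int);red=(im[...,2]>110)&(im[...,1]<80)&(im[...,0]<80)
d=P[...,:2]-O;X=d@ex;Yc=d@ey;Z=P[...,2]
m=red&(X<-.145)&(X>-.2)&(abs(Yc)<.05);print("handle",m.sum(),np.median(Yc[m]),np.percentile(Z[m],95))
m=(Z>.068)&(Z<.078)&(abs(Yc)<.045)&(abs(Yc)>.02)&(X>-.07)&(X<.02)
h,e=np.histogram(X[m],np.arange(-.07,.02,.001));print([(int(round(a*1e3)),int(n)) for a,n in zip(e,h) if n])
t=imaging.grab_frame("top");Q=cloud(t);q=Q[150:235,170:255].reshape(-1,3);q=q[(q[:,2]>.13)&(q[:,2]<.16)&(q[:,0]<.56)];print("wash",q.mean(0))
E
```

```text
t: 31.83
tcp_pos: [0.4937, 0.4101, 0.267]
tcp_rot: [3.132, 0.003, 2.505]
contact_force: [0.9, 0.8, 1.8]
opening: 0.0427
gripper_force: 0.0
clamp xyz [-186.4   28.5  285.7] theta 7.4 rad 222.5 yaw 2.505086684449193 open 0.04274083517404919 F [0.9 0.8 1.8] t 31.8333
489
65 8 X [-9.2 -8.5 -7.8] Y [43.  48.7] Z 77.9
80 22 X [-9.1 -8.6 -8. ] Y [42.9 48.3] Z 94.8
95 49 X [-9.  -8.3 -7.6] Y [-27.7  48.2] Z 109.9
110 410 X [-9.4 -8.2 -1.2] Y [-32.4  20.5] Z 120.2
[(-42, 5), (-40, 3), (-38, 2), (-36, 3), (-34, 3), (-32, 2), (-30, 6), (-28, 5), (-26, 5), (-24, 4), (-22, 4), (-18, 15), (-16, 14), (-14, 6), (-12, 12), (-10, 8), (-8, 37), (-6, 1)]
[(-44, 42), (-42, 69), (-40, 41), (-38, 33), (-36, 40), (-34, 33), (-32, 36), (-30, 28), (-28, 30), (-26, 33), (-24, 20), (-22, 19), (-18, 49), (-16, 52), (-14, 23), (-12, 40), (-10, 46), (-8, 80), (-6, 1)]
clamp xyz [-186.7   27.4  282.7] theta 7.2 rad 219.4 yaw 2.505064322835723 open 0.04250211522120399 F [-0.1  0.5  0.3] t 31.8833
handle 410 0.018528084521693015 0.05006681313470702
[(-44, 2), (-43, 29), (-42, 35), (-41, 26), (-40, 21), (-39, 17), (-38, 21), (-37, 16), (-36, 24), (-35, 21), (-34, 21), (-33, 20), (-32, 21), (-31, 22), (-30, 16), (-29, 17), (-28, 17), (-27, 21), (-26, 17), (-25, 26), (-24, 19), (-23, 11), (-22, 15), (-21, 3), (-18, 8), (-17, 33), (-16, 36), (-15, 21), (-14, 28), (-13, 9), (-12, 27), (-11, 28), (-10, 18), (-9, 35), (-8, 102), (-7, 25), (-6, 1)]
wash [0.49525784 0.21233841 0.1496602 ]
```

View pics/w9.png

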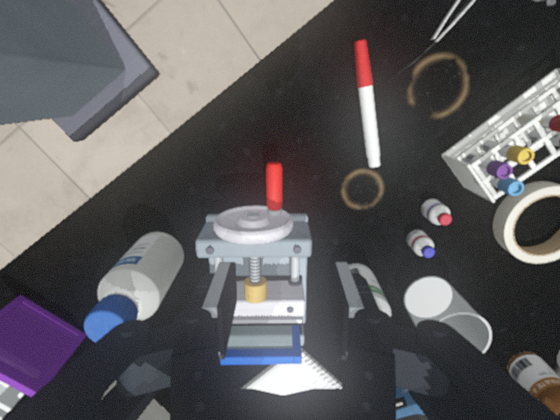

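The picture shows the cassette upright between plate and jaw at (262,343), the handle at (274,186), and both bottles in place. The carriage-to-plate gap fell from about 8 to about 4 mm, so the springs are half compressed.

```bash
python3 -c "
from station import r
print(r.job_done())"
```

```text
the job is handed in; nothing more can be done
None
```

I handed the job in at about 32 s: the blue cassette stands upright and centred on the clamp bed, held against the back jaw with the springs about 4 mm compressed, the wash bottle measured unmoved; I did not re-measure the diluent bottle or the other two cassettes, but the arm touched none of them as far as I could tell.

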